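# Empty the gland tray and call a refill

### The arm

A 6-joint arm with a two-finger parallel gripper is mounted at the origin on the work surface. World frame = base frame: x ahead of the robot, y to its left, z up, the work surface at z = 0. Lengths are in m, angles in degrees, forces in N, time in s.
With the tool pointing down it reaches from about 0.325 to 0.85 m from the base axis. Payload 4.4 kg.
Tool frame: the origin (TCP) lies midway between the tips of the shut fingers; the grasp point (between the pads) lies manip.pinch_z behind it (manip.pinch_z is the distance from the TCP to the grasp point, in m); z points along the fingers, x is the direction in which the jaws open and shut, and the axes are right-handed (so a half turn about z gives the same grasp; the last joint's range is limited). The gripper opens to 94 mm and grips with 3 to 60 N. Pads are 16 mm wide; open, the fingers measure 119 mm over their backs; the gripper's body (75 mm by 177 mm) begins 78 mm behind the grasp point.
Start: joints at [59.101, 11.837, 88.321, -0, 79.842, -8.623], TCP at [0.218, 0.532, 0.205] pointing down, gripper open.
Joint ranges: [-156.59, 156.59], [-49.26, 127.26], [12.9, 141.05], [-63.56, 243.56], [4.71, 150.69], [-161.64, 161.64]. Speed limits (degrees/s): [159.86, 159.86, 180, 180, 180, 180].

### API

Orientations are given as [roll, pitch, yaw] about the fixed x, y, z axes, in that order (R = Rz(yaw) Ry(pitch) Rx(roll)).
In Python, from cell import manip, cams, ticket, spotter gives the robot as it stands.
- The arm moves only by the shell command python3 -m handwheel 'ROWS'. ROWS is JSON, a list that holds one entry, the list of rows, each a list of 5 numbers: the shift along the tool's x, y, z in mm, then the turn about the tool's z in rad, then the finger opening in mm, from 0 to 94. In form: [[[dx, dy, dz, spin, claw], ...]]. A call has exactly 10 rows; each row is the pose to reach, as a shift and turn from the pose commanded when the call began, along the tool's axes at that moment; what a row does not reach only later rows make up. A row lasts 1/10 s, in which the tool goes at most 50 mm and 8.59 degrees, less where a joint would pass 70% of its speed; a pose out of reach is approached as far as the arm can. A call with a gripper value outside its range is refused whole. The fingers move at their own pace and stop on an object; the grip force is fixed at half the most. Time passes only in rows, so rows that repeat a pose let the fingers close, or fill a call up. It gives the time, the measured TCP pose, the force and the opening at its end, in the units of the state.
- manip.get_state(): the state, without advancing time (a new reading comes with each control period).
- cams.read_camera(name): name is "scene" or "top" or "wrist"; returns the picture (384x512x3 uint8, red, green, blue); there is no depth.
- cams.camera_params(name): a dict with "camera_matrix" (3x3 intrinsics, pixels), "rvec" (rotation vector, rad) and "tvec" (3), from world to camera coordinates, as OpenCV has them. Camera axes: x right, y down, z forward; pixel columns grow to the right and rows downward; lengths in m; the calibration is good to about 2 mm. The wrist camera is an equidistant fisheye: a pixel r from the principal point sees the ray r / f radians off the axis. A picture is of the moment at which its call begins: read the wrist's pose just before it. camera_params takes no time and is no camera call; for the wrist camera it gives the pose at the moment of the call.
- ticket.hand_in(): hands the job in, once; it reports no verdict.
Trained networks look in the newest picture that a camera, given by its name, has taken for a name from the list of things; names that differ only in an ending like _2 or _b are one class to them, and where a whole thing is asked for, a point or a joint stands for the part that bears it (a point fixed in the world has none). Each returns a list of dicts, best first, with "score" (0 to 1); they miss things now and then, are a little off and sometimes report something else, mostly with a low value. They report only what shows in the picture. A call takes as long as a camera call. They do not tell look-alikes from the thing itself.
- spotter.recognise(camera, label): "position" ([x, y, z] in m, in the coordinates of the camera as it stood for that picture, good to about 4 mm: the middle of the surface that is visible of it).
- spotter.mark_of(camera, label): "position" ([x, y, z] in m, in the coordinates of the camera as it stood for that picture, good to about 4 mm: a listed point, or the origin of a listed thing).
The state is a dict: "time": time; "joints": joint angles; "qvel": joint speeds; "joint_torque": joint torques, N m; "eef_pos": TCP position; "orientation": TCP orientation; "wrist_force": force on the tool from outside, world axes, zero at the start; "torque": the same for the moment, N m; "width": finger opening in m.
Only numpy, scipy, OpenCV 4.12 (cv2) and the standard library are available. Lean on these libraries where they do the work, as an engineer would, in place of code of your own. Each camera call takes 0.05 s, during which the arm holds its last target. There are 200 camera calls.

### The job

Lift the aluminium tray by its orange handle and tip all four black cable glands off its open end into the blue tote. Then set the empty tray flat between the dock's yellow rails, closed end towards the red sprung plunger, press it in until it is fully home against both steel stop blocks without ramming them, and finish holding it pressed there: do not let go, the refill call counts only while the tray is held home. Leave everything else on the bench alone.

Things in the scene. Friction and masses are not known exactly. Their poses are not given: they have to be found in the camera images.
- tray: Aluminium scoop tray with orange bail handle. Outside 150 (its x) x 110 mm (its y); floor 4 mm thick; walls 4 mm thick, 28 mm high at the sides, 44 mm at the closed +x end; the spout end (-x, starts roughly towards the robot) has no wall. Origin: centre of the underside; z up out of the tray. Empty mass 0.2 to 0.45 kg. Stands left or right, the dock on the other side.
- tray_handle (a point): Centre of the orange handle bar, 63 mm straight above the tray's origin. The bar runs along the tray's y over the full 110 mm, is 14 mm thick along the tray's x (grip across this), 18 mm tall (54 to 72 mm above the underside); posts at both ends carry it. 50 mm free height under it: glands slide through.
- tray_spout (a point): Middle of the tray's open spout edge, on the floor's upper side: at (-75, 0, 4) mm in the tray's frame.
- tote: Open blue tote, fixed to the bench, outside 200 mm (its x) x 220 mm (its y) x 100 mm high, walls 5 mm. Origin: centre of the underside; its -x side faces roughly to the robot. Stands between tray and dock.
- dock: Refill-call dock, fixed. Slippery white base plate 8 mm thick (x -130 to 150 mm, 146 mm wide) on which the tray slides; two yellow rails 20 mm high above it, inner faces at y = +-61 mm, x -110 to 60 mm; grey housing behind the stops, top at 58 mm. Open above and at its -x end. The tray goes in closed end first, along +x. Origin on the bench: a tray fully home has its origin at (0, 0, 8) mm here.
- stops: The dock's two dark steel stop blocks, hard stop for the tray's closed end wall: faces at x = 75 mm in the dock's frame, centred at y = +-40 mm, 22 mm wide, 34 mm high above the plate; the plunger comes out between them. Origin and axes as the dock's.
- dock_stop (a point): Point midway between the two stop blocks, in the plane of their faces: (75, 0, 38) mm in the dock's frame.
- plunger_tip (a point): Centre of the front face of the plunger's red 26 mm bumper, 38 mm above the bench; at rest 22 mm in front (-x of the dock) of the stop faces.
- plunger (a joint): Travel of the sprung plunger, m: 0 at rest, grows as it is pressed in the dock's +x; 0.022 when the tray's back wall meets the stop blocks (the hard stop). The spring takes about 3 N to start, 9 N at 0.022; friction on the plate adds a few N, so a steady push of 16 to 25 N holds the tray home. It springs back when the push stops.
- gland0: Black plastic cable gland, 28 mm across its hexagonal foot, 29 mm tall, 25 g, starts standing on the tray floor; origin: centre of its foot's underside.
- gland1: Black plastic cable gland, 28 mm across its hexagonal foot, 29 mm tall, 25 g, starts standing on the tray floor; origin: centre of its foot's underside.
- gland2: Black plastic cable gland, 28 mm across its hexagonal foot, 29 mm tall, 25 g, starts standing on the tray floor; origin: centre of its foot's underside.
- gland3: Black plastic cable gland, 28 mm across its hexagonal foot, 29 mm tall, 25 g, starts standing on the tray floor; origin: centre of its foot's underside.
- meter_teal: Bystander: flow-meter transmitter with a teal cover, keypad and four black glands, about 170 x 136 x 66 mm, 0.9 kg; loose, not to be disturbed. Origin at the underside.
- meter_blue: Bystander: the same transmitter with a blue cover, about 170 x 136 x 66 mm, 0.9 kg; loose, not to be disturbed. Origin at the underside.
- screwdriver: Bystander: screwdriver lying near the robot on its right; loose, not to be disturbed. Origin at the underside, lies along its x.
- tape_roll: Bystander: yellow ring-shaped tape roll, 90 mm across, 24 mm tall; loose, not to be disturbed. Origin at the underside.
- jar: Bystander: small jar with green cap, 56 mm across, 85 mm tall; loose, not to be disturbed. Origin at the underside.
- carton: Bystander: small closed cardboard box 110 x 80 x 50 mm; loose, not to be disturbed. Origin at the underside.
Things that resemble listed ones, but are neither listed nor needed, are in the scene too. Leave any pink look-alike of the tray alone.

How it is judged:
By the outcome, as a careful person would: the job done as asked, in the order asked, and still so for the second after the job is handed in, while the arm keeps its last pose, push and grip.
It also fails if it takes over 58 s, if anything falls off the work surface, if the arm or the gripper's body presses on something with over 40 N, if the wrist force passes 120 N, or if a joint passes its speed limit or range.

## Working session

There is one attempt and no reset: what is moved stays moved. The work goes in short steps, Python scripts to look and compute and a shell command to move; the robot and the scene stay as the last step left them, time stands still between calls to the robot, and variables do not carry over. Pictures are saved under pics/ and viewed, about 8 in all and at most 12, crops included, and the job is handed in when it is done.

```bash
ls; mkdir -p pics
cat > h.py <<'E'
import numpy as np, cv2
from scipy.spatial.transform import Rotation as R
from cell import manip, cams, ticket, spotter
def P(n):
    p=cams.camera_params(n); K=np.array(p["camera_matrix"]); Rm=cv2.Rodrigues(np.array(p["rvec"],float))[0]; return K,Rm,np.array(p["tvec"],float).ravel()
def shot(n,f):
    im=cams.read_camera(n); cv2.imwrite('pics/'+f,im[:,:,::-1]); return im
def w(n,pos,pr=None):
    K,Rm,t=pr or P(n); return Rm.T@(np.array(pos)-t)
def pix(n,X):
    K,Rm,t=P(n); c=Rm@np.array(X)+t; q=K@c; return q[:2]/q[2]
def ray(n,uv,z):
    K,Rm,t=P(n); d=Rm.T@np.linalg.solve(K,[uv[0],uv[1],1]); o=-Rm.T@t; return o+d*(z-o[2])/d[2]
E
python3 - <<'E'
from h import *
a=shot('top','a_top.png'); b=shot('scene','a_scene.png')
cv2.imwrite('pics/a.png',np.vstack([a,b])[:,:,::-1][:, :]) 
print(manip.get_state(), manip.pinch_z)
for n in ['top','scene']:
  print(n, -P(n)[1].T@P(n)[2])
  for l in ['tray','tray_handle','tray_spout','tote','dock','dock_stop','plunger_tip','gland0']:
    for r in spotter.mark_of(n,l)[:4]:
        x=w(n,r['position']); print(l,round(r['score'],2),x.round(4),pix(n,x).round())
E
```

```text
pics
{'time': 0.1, 'joints': array([ 5.90998343e+01,  1.18801246e+01,  8.83935765e+01, -1.12987443e-03,
        7.98423254e+01, -8.62178462e+00]), 'qvel': array([-0.09562145, -0.0586808 , -0.35078322,  0.04899077, -0.02256103,
        0.02645951]), 'joint_torque': array([-3.03316820e-04, -3.71869326e+01, -2.82292628e+01,  7.00548710e-02,
        3.11054557e-02, -5.34291826e-05]), 'eef_pos': array([0.21762221, 0.53145819, 0.20442456]), 'orientation': array([-1.79983706e+02,  1.14881961e-01,  6.77218356e+01]), 'wrist_force': array([-0.23493983,  0.13673484, -0.05135251]), 'torque': array([ 0.04902176, -0.0032356 , -0.01430725]), 'width': 0.09391956416868998} 0.0188
top [0.33960038 0.00426528 1.17197952]
tray 0.92 [ 0.4966 -0.2913 -0.0007] [348. 212.]
tray 0.85 [ 7.056e-01 -3.221e-01 -6.000e-04] [356. 150.]
tray_handle 0.89 [ 0.7079 -0.32    0.0623] [361. 144.]
tray_handle 0.7 [ 0.4935 -0.2956  0.0627] [355. 210.]
tray_handle 0.28 [0.5888 0.2851 0.0383] [170. 177.]
tray_spout 0.79 [ 7.623e-01 -2.664e-01  3.000e-04] [340. 133.]
tray_spout 0.58 [ 0.4252 -0.2816  0.0079] [346. 234.]
tote 0
[... 577 characters left out ...]
_handle 0.84 [ 0.4934 -0.2913  0.0647] [174. 171.]
tray_handle 0.64 [0.5644 0.2811 0.0363] [334. 207.]
tray_handle 0.58 [ 0.7091 -0.3188  0.0628] [149. 216.]
tray_handle 0.54 [ 0.5395 -0.3314  0.0021] [162. 192.]
tray_spout 0.84 [ 7.634e-01 -2.727e-01  5.000e-04] [161. 242.]
tray_spout 0.78 [ 0.4245 -0.2809  0.0049] [183. 171.]
tray_spout 0.39 [ 7.914e-01 -1.514e-01 -6.000e-04] [196. 253.]
dock 0.79 [ 5.129e-01  2.774e-01 -1.000e-04] [332. 203.]
dock_stop 0.85 [0.5878 0.2827 0.0367] [334. 212.]
plunger_tip 0.52 [0.5668 0.283  0.0383] [334. 207.]
gland0 0.58 [ 0.5377 -0.2853  0.0034] [175. 192.]
gland0 0.53 [ 0.5445 -0.3304  0.0054] [162. 192.]
gland0 0.5 [ 0.4692 -0.3175  0.0027] [171. 178.]
```

View pics/a_top.png

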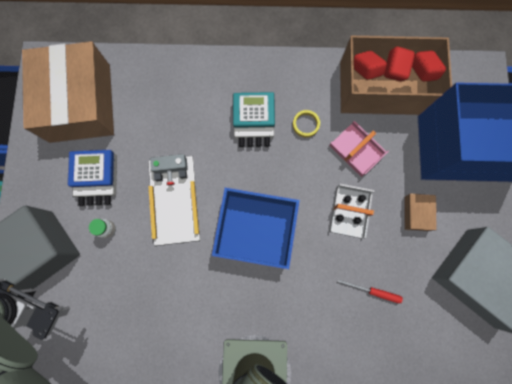

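View pics/a_scene.png

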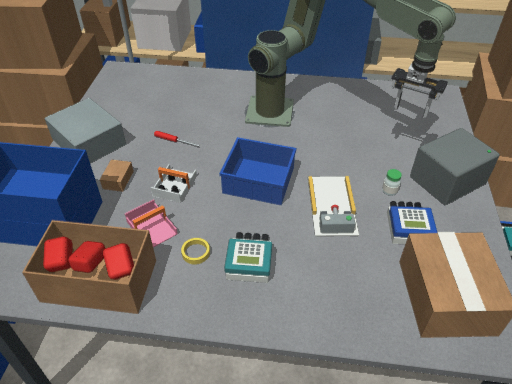

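Top picture: aluminium tray with orange handle at (353,211), holding four black glands; blue tote at (256,229); dock at (174,200) with its plunger on the far side. Scene picture: tray at (175,180), tote at (259,170), dock at (334,205). These could be mistaken for the tray: grey tray at top (353,211), pink look-alike at (358,149). These could be mistaken for the tote: blue tote (256,229), big blue bin (475,132) at the edge. I choose the grey tray and the middle tote, and will check with a crop and colour measurements.

Run:
```python
from h import *
im=cv2.imread('pics/a_top.png')
cv2.imwrite('pics/a_crop.png',np.hstack([cv2.resize(im[165:255,130:215],None,fx=4,fy=4,interpolation=3),cv2.resize(im[165:255,310:395],None,fx=4,fy=4,interpolation=3)]))
hsv=cv2.cvtColor(im,cv2.COLOR_BGR2HSV)
def rect(lo,hi,box,z,name):
    m=cv2.inRange(hsv,lo,hi); k=np.zeros_like(m); x0,y0,x1,y1=box; k[y0:y1,x0:x1]=m[y0:y1,x0:x1]
    n,l,s,c=cv2.connectedComponentsWithStats(k)
    for i in range(1,n):
        if s[i,4]<25: continue
        pts=np.argwhere(l==i)[:,::-1].astype(float); X=np.array([ray('top',p,z)[:2] for p in pts],np.float32)
        r=cv2.minAreaRect(X); mu=X.mean(0); e=np.linalg.eigh(np.cov((X-mu).T))[1][:,1]
        print(name,s[i,4],'c',np.round(r[0],4),'size',np.round(r[1],4),'boxang',round(r[2],1),'mean',mu.round(4),'major',round(np.degrees(np.arctan2(e[1],e[0])),1))
rect((5,120,120),(18,255,255),(325,190,385,235),0.072,'handle')
rect((20,120,120),(32,255,255),(140,150,210,250),0.028,'rail')
rect((100,100,40),(125,255,255),(205,180,305,275),0.1,'tote')
```

```text
handle 140 c [ 0.4976 -0.2924] size [0.1081 0.0144] boxang 78.7 mean [ 0.4964 -0.2952] major 80.2
rail 170 c [0.4954 0.204 ] size [0.1648 0.0104] boxang 8.2 mean [0.4958 0.2041] major -171.8
rail 199 c [0.4759 0.3367] size [0.1645 0.012 ] boxang 8.1 mean [0.4752 0.3367] major -171.9Traceback (most recent call last):
  File "<stdin>", line 15, in <module>
  File "<stdin>", line 10, in rect
  File "h.py", line 13, in ray
    K,Rm,t=P(n); d=Rm.T@np.linalg.solve(K,[uv[0],uv[1],1]); o=-Rm.T@t; return o+d*(z-o[2])/d[2]
           ~^^^
  File "h.py", line 5, in P
    p=cams.camera_params(n); K=np.array(p["camera_matrix"]); Rm=cv2.Rodrigues(np.array(p["rvec"],float))[0]; return K,Rm,np.array(p["tvec"],float).ravel()
ValueError: time passes only in moves, steps and waits
```

View pics/a_crop.png

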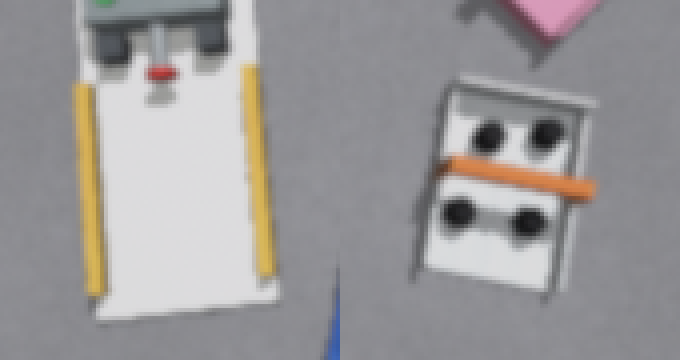

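The crop confirms the grey tray: orange bar at (520,178), closed wall at the top, spout at the bottom, four glands at (488,137), (546,134), (458,213), (528,222). On the left are the dock's rails and red bumper at (162,75). The calibration needs caching, then I'll measure the tote.

Run:
```python
s=open('h.py').read().replace("def ray(n,uv,z):\n    K,Rm,t=P(n);","def ray(n,uv,z,pr=None):\n    K,Rm,t=pr or P(n);"); open('h.py','w').write(s)
from h import *
im=cv2.imread('pics/a_top.png'); hsv=cv2.cvtColor(im,cv2.COLOR_BGR2HSV); pr=P('top')
m=cv2.inRange(hsv,(100,100,40),(125,255,255)); m[:, :205]=0; m[:,305:]=0; m[:180]=0; m[275:]=0
c=max(cv2.findContours(m,0,2)[0],key=cv2.contourArea)
X=np.array([ray('top',p[0],0.1,pr)[:2] for p in c],np.float32); print(cv2.minAreaRect(X))
```

```text
((0.43045058846473694, 0.00729842483997345), (0.228074312210083, 0.20651549100875854), 81.76768493652344)
```

Run:
```python
from h import *
s=manip.get_state();p=s['eef_pos'];Rm=R.from_euler('xyz',s['orientation'],degrees=True)
print(s['time'],Rm.inv().apply(np.array([0.4967,-0.294,0.15])-p)*1000, np.radians(67.7+10))
```

```text
0.9 [-658.78856187  571.05602474   55.44231704] 1.356120828799594
```

```bash
python3 -m handwheel '[[[-36,31,0,0.136,94],[-73,63,0,0.271,94],[-110,95,0,0.407,94],[-146,127,0,0.542,94],[-183,159,0,0.678,94],[-220,190,0,0.814,94],[-256,222,0,0.949,94],[-293,254,0,1.085,94],[-329,285,0,1.22,94],[-366,317,0,1.356,94]]]'
python3 - <<'E'
from h import *
s=manip.get_state();p=s['eef_pos'];Rm=R.from_euler('xyz',s['orientation'],degrees=True)
print(s['time'],s['joints'],Rm.inv().apply(np.array([0.4967,-0.294,0.12])-p)*1000,s['orientation'])
E
```

```text
time: 1.9
eef_pos: [0.373, 0.0714, 0.2059]
orientation: [-180.0, -0.1, -10.3]
wrist_force: [0.5, 1.1, 0.1]
width: 0.094
1.9 [-2.28865809e+00 -1.36476378e+01  1.13365665e+02  1.42743250e-02
  8.01786923e+01  7.98595486e+00] [186.80632478 337.54989673  86.09739933] [-1.79971718e+02 -1.00324338e-01 -1.02770599e+01]
```

```bash
python3 -m handwheel '[[[23,42,0,0,94],[46,85,0,0,94],[70,127,0,0,94],[93,170,0,0,94],[116,212,0,0,94],[140,255,0,0,94],[163,297,15,0,94],[186,340,30,0,94],[186,340,60,0,94],[186,340,60,0,94]]]'
python3 - <<'E'
from h import *
im=shot('wrist','b_wrist.png'); s=manip.get_state(); pr=P('wrist')
for n in ['wrist']:
  for l in ['tray','tray_handle','tray_spout']:
    for r in spotter.mark_of(n,l)[:3]:
        x=w(n,r['position'],pr); print(l,round(r['score'],2),x.round(4))
print(s['eef_pos'],s['orientation'])
def fray(uv,z):
    K,Rm,t=pr; a=(np.array(uv)-K[:2,2])/[K[0,0],K[1,1]]; th=np.hypot(*a); d=Rm.T@np.r_[a/th*np.sin(th),np.cos(th)]; o=-Rm.T@t; return o+d*(z-o[2])/d[2]
hsv=cv2.cvtColor(im,cv2.COLOR_RGB2HSV); m=cv2.inRange(hsv,(5,120,100),(18,255,255))
n,l,st,c=cv2.connectedComponentsWithStats(m)
for i in range(1,n):
  if st[i,4]>150:
    X=np.array([fray(p[::-1],0.072)[:2] for p in np.argwhere(l==i)],np.float32); print(st[i],cv2.minAreaRect(X))
E
```

```text
time: 2.9
eef_pos: [0.494, -0.293, 0.1407]
orientation: [-179.7, 0.5, -10.1]
wrist_force: [-1.2, 0.2, -1.4]
width: 0.0944
tray 0.78 [ 0.5009 -0.295  -0.0025]
tray 0.55 [ 0.7051 -0.3221  0.0018]
tray_handle 0.88 [ 0.7033 -0.3191  0.0652]
tray_spout 0.89 [ 0.4211 -0.2835  0.006 ]
tray_spout 0.79 [ 0.7605 -0.2675  0.0082]
[ 0.49499792 -0.29273291  0.14286115] [-179.80289484    0.32543199  -10.02115511]
[ 251  141   16  122 1722] ((0.4980240762233734, -0.295203298330307), (0.11152468621730804, 0.013631993904709816), 79.93604278564453)
[ 400  150   89   78 1353] ((0.6952316761016846, -0.3119226098060608), (0.020974641665816307, 0.14674784243106842), 48.53598403930664)
```

View pics/b_wrist.png

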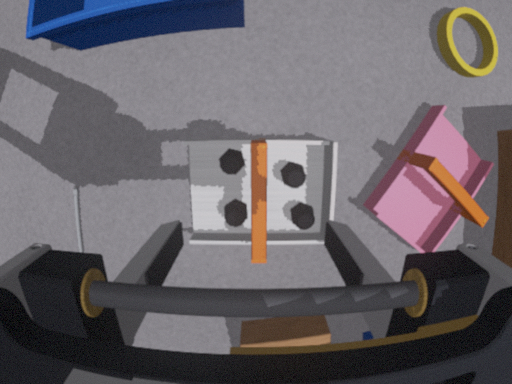

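Wrist picture (4th viewed): the bar at (259,200) is centred between the open fingers and parallel to the pads. The four glands are at (232,161), (292,175), (235,212) and (302,215), and the pink tray stays clear on the right. Next is to descend and grip.

```bash
python3 -m handwheel '[[[3,2,30,0,94],[3,2,60,0,94],[3,2,85,0,94],[3,2,98,0,94],[3,2,98,0,94],[3,2,98,0,0],[3,2,98,0,0],[3,2,98,0,0],[3,2,98,0,0],[3,2,98,0,0]]]'
```

```text
time: 4.1
eef_pos: [0.4998, -0.2966, 0.048]
orientation: [180.0, -0.1, -10.0]
wrist_force: [0.7, 0.6, -0.4]
width: 0.0574
```

```bash
python3 -m handwheel '[[[-1,0,2,0,0],[-1,0,3,0,0],[-1,0,3,0,0],[-1,0,3,0,0],[-1,0,3,0,0],[-1,0,3,0,0],[-1,0,3,0,0],[-1,0,3,0,0],[-1,0,3,0,0],[-1,0,3,0,0]]]'
```

```text
time: 5.1
eef_pos: [0.4981, -0.296, 0.0444]
orientation: [-180.0, 0.1, -10.0]
wrist_force: [-3.2, 0.7, 1.7]
width: 0.0137
```

```bash
python3 -m handwheel '[[[0,0,-5,0,0],[0,0,-15,0,0],[0,0,-32,0,0],[0,0,-54,0,0],[0,0,-78,0,0],[0,0,-100,0,0],[0,0,-118,0,0],[0,0,-130,0,0],[0,0,-137,0,0],[0,0,-140,0,0]]]'
python3 - <<'E'
from h import *
im=shot('wrist','c_wrist.png'); s=manip.get_state();p=s['eef_pos'];Rm=R.from_euler('xyz',s['orientation'],degrees=True)
print(s['time'],p,s['orientation'],s['wrist_force'],s['width'],Rm.inv().apply(np.array([0.4597,0.0027,p[2]])-p)*1000)
E
```

```text
time: 6.1
eef_pos: [0.4987, -0.2962, 0.1849]
orientation: [180.0, -0.0, -10.0]
wrist_force: [-1.0, 0.3, -4.2]
width: 0.0138
6.15 [ 0.49857222 -0.29611967  0.18478276] [ 1.79995390e+02 -1.35194596e-02 -9.96730973e+00] [ 0.35137441  0.04220254 -4.08994232] 0.013662069596921117 [-9.00070862e+01 -2.87581235e+02 -4.43744966e-02]
```

View pics/c_wrist.png

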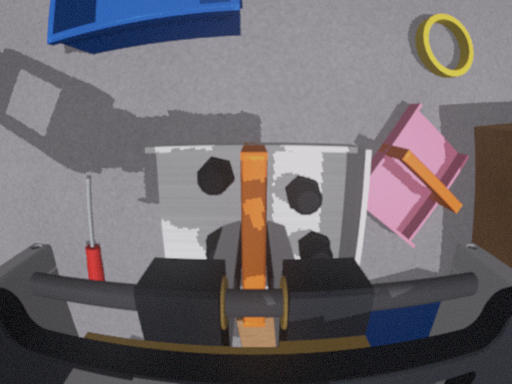

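The lift worked: tray level, handle bar at (254,230), glands still standing in it (fourth hidden behind the finger). About 4.1 N hangs on the wrist. Next I carry it over the tote with smooth steps.

```bash
python3 -m handwheel '[[[-2,-8,0,0,0],[-9,-28,0,0,0],[-19,-62,0,0,0],[-33,-106,0,-0.01,0],[-47,-150,0,-0.02,0],[-61,-194,0,-0.03,0],[-73,-234,0,-0.03,0],[-83,-264,0,-0.03,0],[-88,-282,0,-0.03,0],[-90,-288,0,-0.03,0]]]'
```

```text
time: 7.15
eef_pos: [0.4582, 0.0055, 0.1834]
orientation: [-180.0, 0.1, -8.1]
wrist_force: [-0.4, -0.4, -4.2]
width: 0.014
```

Run:
```python
from h import *
import numpy as np
s=manip.get_state(); print(s['eef_pos'],s['wrist_force'],s['width'])
pr=P('top');im=shot('top','d_top.png'); hsv=cv2.cvtColor(im,cv2.COLOR_RGB2HSV)
p=s['eef_pos']; t=np.radians(-8.2); d=np.array([p[0]-.430,p[1]-.007]); print('tote frame bar',d@[np.cos(t),np.sin(t)],d@[-np.sin(t),np.cos(t)])
b=shot('scene','d_scene.png')
cv2.imwrite('pics/d.png',np.hstack([cv2.resize(im[165:285,190:320],(390,360),interpolation=3),cv2.resize(b[90:210,200:330],(390,360),interpolation=3)])[:,:,::-1])
```

```text
[0.4581882  0.00552683 0.18338031] [-0.4225303  -0.43421242 -4.2441666 ] 0.013990097931571834
tote frame bar 0.028110130748233698 0.002562340070690663
```

View pics/d.png

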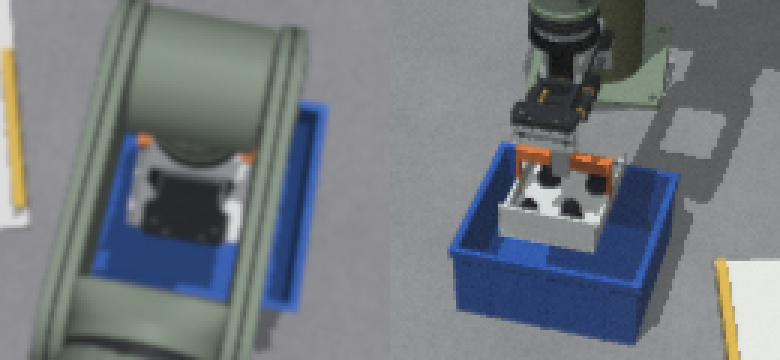

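The scene crop shows the tray over the tote, with four glands at (550,175), (598,183), (530,205) and (571,208). Its closed wall stands near the far rim.

The moves can't pitch the tool. I'll tip the tray by lowering it so the underside near the closed end bears gently on the tote's fixed far rim. That rolls the bar in the pads, spout down.

```bash
python3 -m handwheel '[[[0,0,8,0,0],[0,0,20,0,0],[0,0,30,0,0],[0,0,36,0,0],[0,0,39,0,0],[0,0,41,0,0],[0,0,43,0,0],[0,0,45,0,0],[0,0,47,0,0],[0,0,47,0,0]]]'
```

```text
time: 8.25
eef_pos: [0.4583, 0.0032, 0.1399]
orientation: [180.0, 0.2, -8.2]
wrist_force: [-11.8, 1.0, 14.8]
width: 0.0142
```

```bash
python3 -m handwheel '[[[-3,0,0,0,0],[-5,0,1,0,0],[-7,0,3,0,0],[-8,0,5,0,0],[-9,0,7,0,0],[-11,0,9,0,0],[-12,0,12,0,0],[-13,0,14,0,0],[-14,0,16,0,0],[-14,0,16,0,0]]]'
```

```text
time: 9.25
eef_pos: [0.4477, 0.0047, 0.123]
orientation: [180.0, -0.2, -8.3]
wrist_force: [-1.9, 0.6, 6.2]
width: 0.0167
```

It works: width 16.7 mm means about 10° of tilt at a modest force. I'll continue around the rim.

```bash
python3 -m handwheel '[[[-2,0,4,0,0],[-4,0,8,0,0],[-5,0,12,0,0],[-6,0,16,0,0],[-7,0,20,0,0],[-8,0,24,0,0],[-9,0,27,0,0],[-10,0,30,0,0],[-10,0,32,0,0],[-10,0,32,0,0]]]'
python3 - <<'E'
from h import *
b=shot('scene','e_scene.png'); 
cv2.imwrite('pics/e.png',cv2.resize(b[90:210,200:330],(650,600),interpolation=3)[:,:,::-1])
E
```

```text
time: 10.25
eef_pos: [0.4363, 0.0065, 0.0894]
orientation: [-180.0, -0.0, -8.3]
wrist_force: [-1.0, 0.5, 3.5]
width: 0.0193
```

View pics/e.png

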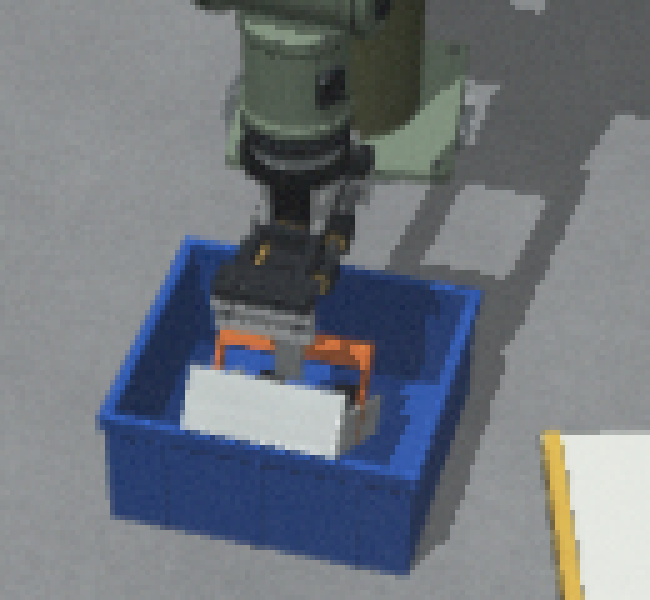

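Run:
```python
from h import *
b=shot('wrist','f_wrist.png'); s=manip.get_state(); print(s['time'],s['wrist_force'],s['width'])
```

```text
10.35 [0.06812715 0.02143909 3.7182943 ] 0.01993689352606991
```

View pics/f_wrist.png

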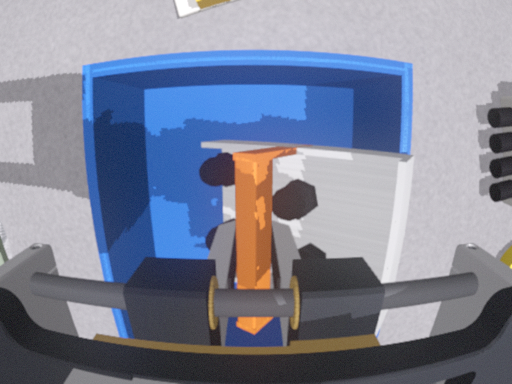

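The wrist picture (8th viewed) shows the front glands at (215,170) hanging over the spout edge, which is close to the tote floor. The rear glands at (295,200) are still behind the bar. I'll lift for room and give short jerks towards the spout, checking from the width whether the tilt holds.

```bash
python3 -m handwheel '[[[0,0,-10,0,0],[0,0,-22,0,0],[0,0,-34,0,0],[0,0,-40,0,0],[-25,0,-40,0,0],[-50,0,-40,0,0],[-50,0,-40,0,0],[-40,0,-40,0,0],[-25,0,-40,0,0],[-10,0,-40,0,0]]]';  python3 -m handwheel '[[[-45,0,0,0,0],[-45,0,0,0,0],[-35,0,0,0,0],[-15,0,0,0,0],[0,0,0,0,0],[-45,0,0,0,0],[-45,0,0,0,0],[-35,0,0,0,0],[-20,0,0,0,0],[-20,0,0,0,0]]]'
python3 - <<'E'
from h import *
b=shot('wrist','g_wrist.png'); s=manip.get_state(); print(s['time'],s['wrist_force'],s['width'])
E
```

```text
time: 11.35
eef_pos: [0.4288, 0.0074, 0.1301]
orientation: [180.0, -0.1, -8.3]
wrist_force: [0.4, 0.5, -2.6]
width: 0.0189
time: 12.35
eef_pos: [0.4122, 0.0096, 0.1321]
orientation: [180.0, -0.5, -8.3]
wrist_force: [-0.4, -0.2, -2.9]
width: 0.0198
12.4 [ 0.7832744  -0.34117106 -3.82736335] 0.01954677149621157
```

View pics/g_wrist.png

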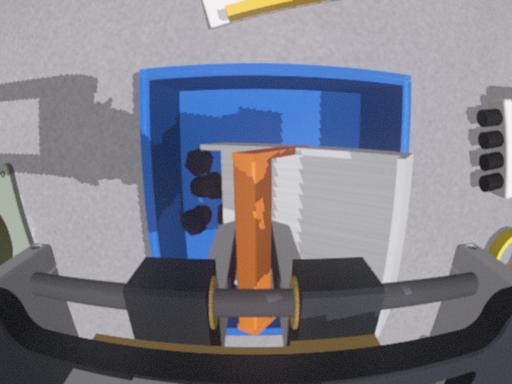

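```bash
python3 -m handwheel '[[[10,0,0,0,0],[20,0,0,0,0],[-25,0,0,0,0],[-25,0,0,0,0],[-10,0,0,0,0],[5,0,0,0,0],[20,0,0,0,0],[-25,0,0,0,0],[-25,0,0,0,0],[-25,0,0,0,0]]]';  python3 -m handwheel '[[[0,0,-15,0,0],[0,0,-40,0,0],[0,0,-70,0,0],[0,0,-100,0,0],[0,0,-130,0,0],[0,0,-150,0,0],[0,0,-160,0,0],[0,0,-160,0,0],[0,0,-160,0,0],[0,0,-160,0,0]]]'
python3 - <<'E'
from h import *
b=shot('wrist','h_wrist.png'); c=shot('scene','h_scene.png'); s=manip.get_state(); print(s['time'],s['eef_pos'],s['wrist_force'],s['width'])
for n in ['scene','wrist']:
  pr=P(n)
  for r in spotter.mark_of(n,'gland0'):print(n,round(r['score'],2),w(n,r['position'],pr).round(3))
cv2.imwrite('pics/h.png',np.hstack([cv2.resize(b[60:330,120:420],(400,360),interpolation=3),cv2.resize(c[60:204,195:355],(400,360),interpolation=3)])[:,:,::-1])
E
```

```text
time: 13.4
eef_pos: [0.3825, 0.0143, 0.1299]
orientation: [180.0, -0.1, -8.3]
wrist_force: [0.2, -0.2, -3.0]
width: 0.0194
time: 14.4
eef_pos: [0.3809, 0.0145, 0.288]
orientation: [-180.0, 0.2, -8.3]
wrist_force: [-0.3, 0.9, -4.2]
width: 0.0196
14.5 [0.38086898 0.01454845 0.28808334] [ 0.67187762 -0.09320001 -4.02252453] 0.019655013511097625
scene 0.61 [0.565 0.285 0.038]
scene 0.57 [0.367 0.048 0.036]
scene 0.57 [0.379 0.023 0.023]
scene 0.53 [ 0.344 -0.012  0.034]
scene 0.5 [ 0.385 -0.014  0.004]
wrist 0.6 [0.364 0.046 0.035]
wrist 0.36 [0.351 0.02  0.224]
```

View pics/h.png

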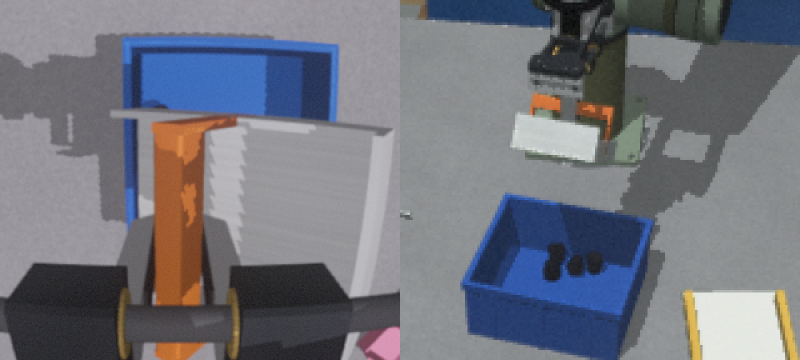

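The scene crop (10th picture) shows all four glands on the tote floor at (552,250), (552,270), (575,265) and (595,262), and the tray empty in both views. The tray keeps its tilt in the grip (width 19.6 mm), so I'll level it on the same rim, this time bearing under the spout end.

```bash
python3 -m handwheel '[[[10,0,5,0,0],[30,0,15,0,0],[55,0,35,0,0],[80,0,55,0,0],[105,0,75,0,0],[125,0,90,0,0],[140,0,100,0,0],[148,0,107,0,0],[150,0,110,0,0],[150,0,110,0,0]]]'
```

```text
time: 15.6
eef_pos: [0.5297, -0.007, 0.1788]
orientation: [-180.0, 0.1, -8.2]
wrist_force: [0.1, 0.5, -2.8]
width: 0.0196
```

```bash
python3 -m handwheel '[[[6,0,4,0,0],[12,0,7,0,0],[18,0,9,0,0],[23,0,11,0,0],[28,0,13,0,0],[33,0,15,0,0],[37,0,17,0,0],[41,0,20,0,0],[45,0,22,0,0],[45,0,22,0,0]]]'
```

```text
time: 16.6
eef_pos: [0.5748, -0.0135, 0.1566]
orientation: [-180.0, 0.0, -8.3]
wrist_force: [-0.5, -0.2, -3.6]
width: 0.0136
```

Leveled: width is 13.6 mm again. Next is carrying it over the dock entry.

```bash
python3 -m handwheel '[[[0,0,-15,0,0],[-10,-15,-25,-0.03,0],[-30,-50,-25,-0.06,0],[-52,-92,-25,-0.1,0],[-74,-134,-25,-0.14,0],[-97,-176,-25,-0.18,0],[-119,-216,-25,-0.22,0],[-135,-246,-25,-0.25,0],[-144,-260,-25,-0.28,0],[-146,-264,-25,-0.286,0]]]'
python3 - <<'E'
from h import *
s=manip.get_state(); pr=P('wrist'); b=shot('wrist','i_wrist.png'); print(s['time'],s['eef_pos'],s['orientation'],s['wrist_force'],s['width'])
for l in ['dock','dock_stop','plunger_tip','tray_handle','tray','tray_spout']:
  for r in spotter.mark_of('wrist',l)[:2]:print('wrist',l,round(r['score'],2),w('wrist',r['position'],pr).round(4))
E
```

```text
time: 17.6
eef_pos: [0.4664, 0.2715, 0.1841]
orientation: [-179.9, -0.1, 8.4]
wrist_force: [-0.0, -0.2, -3.4]
width: 0.0137
17.6 [0.46638589 0.2715012  0.18407467] [-1.79918926e+02 -9.86714745e-02  8.43222908e+00] [-0.00619658 -0.1993408  -3.35725968] 0.013700333192209507
wrist dock_stop 0.74 [0.5871 0.2841 0.035 ]
wrist tray_handle 0.75 [0.4684 0.2695 0.204 ]
wrist tray 0.65 [0.4649 0.2725 0.1414]
wrist tray_spout 0.93 [0.3887 0.2582 0.1474]
```

View pics/i_wrist.png

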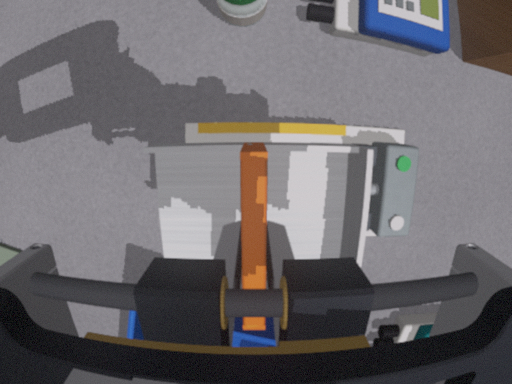

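The picture (11th) shows the tray level in the grip over the plate. The left rail (270,128) runs parallel to it, with the dock housing at (395,190) beyond the closed end. I'll measure the left rail from this picture.

Run:
```python
from h import *
s=manip.get_state(); pr=P('wrist'); im=cv2.imread('pics/i_wrist.png'); print(s['time'],s['eef_pos'],s['orientation'])
def fray(uv,z):
    K,Rm,t=pr; a=(np.array(uv)-K[:2,2])/[K[0,0],K[1,1]]; th=np.hypot(*a); d=Rm.T@np.r_[a/th*np.sin(th),np.cos(th)]; o=-Rm.T@t; return o+d*(z-o[2])/d[2]
hsv=cv2.cvtColor(im,cv2.COLOR_BGR2HSV); m=cv2.inRange(hsv,(20,120,90),(32,255,255)); m[160:]=0; m[:110]=0
n,l,st,c=cv2.connectedComponentsWithStats(m)
for i in range(1,n):
  if st[i,4]>150:
    X=np.array([fray(p[::-1],0.028)[:2] for p in np.argwhere(l==i)],np.float32); r=cv2.minAreaRect(X); mu=X.mean(0); V=np.linalg.svd(X-mu,full_matrices=False)[2][0]
    yaw=np.degrees(np.arctan2(V[1],V[0])); print(st[i],r,mu,yaw)
    for a in (8.1,):
      t=np.radians(a); print('rail c in dock frame about (.5125,.2745):',[(np.array(r[0])-[.5125,.2745])@v for v in ([np.cos(t),np.sin(t)],[-np.sin(t),np.cos(t)])])
```

```text
17.95 [0.4684454  0.26769376 0.18257402] [ 1.79990716e+02 -8.96320954e-03  8.03292739e+00]
[ 199  123  146   12 1380] ((0.47975561022758484, 0.33338046073913574), (0.16542291641235352, 0.010998881421983242), 7.820102214813232) [0.47902027 0.33333495] 7.77788
rail c in dock frame about (.5125,.2745): [np.float64(-0.02412139107698636), np.float64(0.06290677396697297)]
```

Corrected for the arm's lag at the time of that picture, the rail agrees with the dock pose to within 1 mm, and the bar is at dock x ≈ -45, y ≈ -0.5. I'll lower it.

```bash
python3 -m handwheel '[[[0,0,10,0,0],[0,0,30,0,0],[0,0,55,0,0],[0,0,80,0,0],[0,0,100,0,0],[0,0,112,0,0],[0,0,119,0,0],[0,0,123,0,0],[0,0,125,0,0],[0,0,125,0,0]]]'
```

```text
time: 18.95
eef_pos: [0.4685, 0.2689, 0.058]
orientation: [-180.0, -0.1, 8.1]
wrist_force: [-0.0, 1.0, -3.0]
width: 0.014
```

```bash
python3 -m handwheel '[[[0,0,1,0,0],[0,0,2,0,0],[0,0,3,0,0],[0,0,3,0,0],[0,0,4,0,0],[0,0,4,0,0],[0,0,4,0,0],[0,0,4,0,0],[0,0,4,0,0],[0,0,4,0,0]]]'
```

```text
time: 19.95
eef_pos: [0.468, 0.2687, 0.0535]
orientation: [-180.0, -0.0, 8.1]
wrist_force: [-0.4, -0.0, -3.2]
width: 0.0137
```

```bash
python3 -m handwheel '[[[0,0,0.5,0,0],[0,0,1,0,0],[0,0,1,0,0],[0,0,1.5,0,0],[0,0,1.5,0,0],[0,0,2,0,0],[0,0,2,0,0],[0,0,2,0,0],[0,0,2,0,0],[0,0,2,0,0]]]'
```

```text
time: 20.95
eef_pos: [0.468, 0.2686, 0.0515]
orientation: [180.0, -0.0, 8.1]
wrist_force: [-0.1, -0.4, -3.7]
width: 0.0138
```

```bash
python3 -m handwheel '[[[0,0,0.5,0,0],[0,0,1,0,0],[0,0,1.5,0,0],[0,0,2,0,0],[0,0,2,0,0],[0,0,2.5,0,0],[0,0,2.5,0,0],[0,0,2.5,0,0],[0,0,2.5,0,0],[0,0,2.5,0,0]]]'
```

```text
time: 21.95
eef_pos: [0.4681, 0.2687, 0.0491]
orientation: [-180.0, -0.0, 8.1]
wrist_force: [0.1, 0.1, -1.7]
width: 0.0134
```

```bash
python3 -m handwheel '[[[0,0,0.5,0,0],[0,0,0.5,0,0],[0,0,1,0,0],[0,0,1,0,0],[3,0,1,0,0],[6,0,1,0,0],[9,0,1,0,0],[11,0,1,0,0],[12,0,1,0,0],[12,0,1,0,0]]]'
```

```text
time: 22.95
eef_pos: [0.4805, 0.2708, 0.0491]
orientation: [-180.0, -0.1, 8.1]
wrist_force: [-0.6, 0.1, 5.7]
width: 0.0137
```

```bash
python3 -m handwheel '[[[3,0,0,0,0],[6,0,0,0,0],[9,0,0,0,0],[11,0,0,0,0],[13,0,0,0,0],[15,0,0,0,0],[17,0,0,0,0],[18,0,0,0,0],[19,0,0,0,0],[20,0,0,0,0]]]'
```

```text
time: 23.95
eef_pos: [0.4976, 0.2734, 0.0491]
orientation: [-180.0, 0.2, 8.1]
wrist_force: [-9.3, -1.8, 12.6]
width: 0.0137
```

```bash
python3 -m handwheel '[[[1,0,-0.5,0,0],[2,0,-0.5,0,0],[3,0,-0.5,0,0],[4,0,-1,0,0],[5,0,-1,0,0],[6,0,-1,0,0],[7,0,-1,0,0],[8,0,-1,0,0],[9,0,-1,0,0],[9,0,-1,0,0]]]'
```

```text
time: 24.95
eef_pos: [0.5052, 0.2744, 0.0491]
orientation: [-180.0, 0.4, 8.1]
wrist_force: [-9.1, -2.0, 9.3]
width: 0.0138
```

```bash
python3 -m handwheel '[[[0.5,0,0,0,0],[1,0,0,0,0],[1.5,0,0,0,0],[2,0,0,0,0],[2.5,0,0,0,0],[3,0,0,0,0],[3.5,0,0,0,0],[4,0,0,0,0],[4.5,0,0,0,0],[5,0,0,0,0]]]'
```

```text
time: 25.95
eef_pos: [0.5094, 0.275, 0.0491]
orientation: [180.0, 0.5, 8.2]
wrist_force: [-11.5, -0.7, 11.4]
width: 0.0138
```

```bash
python3 -m handwheel '[[[0.5,0,0,0,0],[1,0,0,0,0],[1,0,0,0,0],[1.5,0,0,0,0],[2,0,0,0,0],[2,0,0,0,0],[2.5,0,0,0,0],[3,0,0,0,0],[3,0,0,0,0],[3,0,0,0,0]]]'
```

```text
time: 26.95
eef_pos: [0.512, 0.2754, 0.0491]
orientation: [180.0, 0.5, 8.2]
wrist_force: [-13.0, -2.2, 12.1]
width: 0.0137
```

```bash
python3 -m handwheel '[[[0.5,0,0,0,0],[0.5,0,0,0,0],[1,0,0,0,0],[1,0,0,0,0],[1.5,0,0,0,0],[1.5,0,0,0,0],[2,0,0,0,0],[2,0,0,0,0],[2,0,0,0,0],[2,0,0,0,0]]]'
```

```text
time: 27.95
eef_pos: [0.5124, 0.2755, 0.049]
orientation: [180.0, 0.7, 8.2]
wrist_force: [-15.9, -2.0, 14.7]
width: 0.0137
```

```bash
python3 -m handwheel '[[[0.5,0,0,0,0],[1,0,0,0,0],[1.5,0,0,0,0],[2,0,0,0,0],[2,0,0,0,0],[2.5,0,0,0,0],[2.5,0,0,0,0],[2.5,0,0,0,0],[2.5,0,0,0,0],[2.5,0,0,0,0]]]'
python3 - <<'E'
from h import *
c=shot('scene','j_scene.png'); s=manip.get_state(); print(s['time'],s['eef_pos'],s['orientation'],s['wrist_force'],s['width'])
pr=P('scene'); K,Rm,t=pr
for l in ['tray','tray_handle','plunger_tip','dock_stop','gland0']:
  for r in spotter.mark_of('scene',l)[:4]:print(l,round(r['score'],2),w('scene',r['position'],pr).round(4))
b=shot('wrist','j_wrist.png')
cv2.imwrite('pics/j.png',np.hstack([cv2.resize(c[120:260,215:385],(437,360),interpolation=3),cv2.resize(b[90:330,130:430],(360,288),interpolation=3).copy() if 0 else cv2.resize(b[90:330,130:430],(360,360),interpolation=3)])[:,:,::-1])
E
```

```text
time: 28.95
eef_pos: [0.5123, 0.2756, 0.049]
orientation: [180.0, 1.0, 8.2]
wrist_force: [-21.0, -3.0, 19.1]
width: 0.0138
29.0 [0.51231002 0.27557221 0.04895911] [179.9558975    1.04343846   8.1762805 ] [-21.4650722   -2.36224881  19.45562818] 0.013843201058484057
tray 0.94 [0.5168 0.2739 0.0064]
tray 0.64 [ 0.707  -0.3215  0.0052]
tray 0.58 [0.789  0.0251 0.0008]
tray_handle 0.73 [0.509  0.2801 0.0742]
plunger_tip 0.52 [0.5862 0.2859 0.0376]
dock_stop 0.65 [0.5862 0.2847 0.0372]
dock_stop 0.24 [0.3777 0.0204 0.0226]
gland0 0.63 [ 0.2541 -0.3515  0.0014]
gland0 0.59 [ 0.3474 -0.0117  0.0342]
gland0 0.52 [0.3672 0.0508 0.0327]
gland0 0.46 [ 0.3856 -0.0128  0.0038]
```

View pics/j.png

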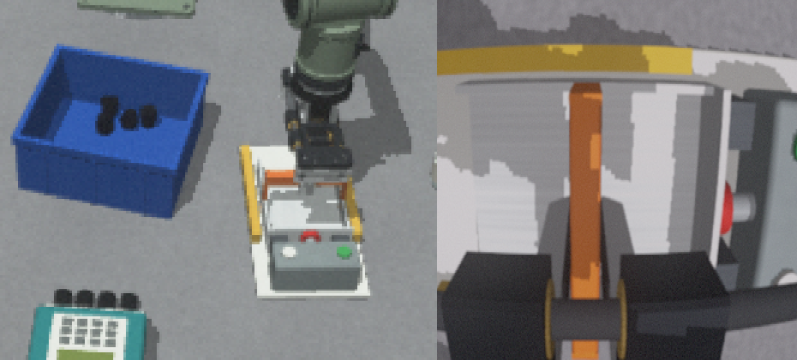

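The last picture (12th) shows all four glands in the tote at (108,102), (106,124), (129,120) and (149,116). The empty tray is between the rails with its closed wall against both stop blocks (740,120) and (728,265), and the bumper (727,208) flush with them. TCP motion stopped at the dock's home position with about 21 N of push, inside the 16–25 N window, so I'm handing in.

Run:
```python
from h import *
s=manip.get_state(); print(s['time'],s['wrist_force'],s['width']); print(ticket.hand_in())
```

```text
29.3 [-21.54020633  -3.53819084  20.49365017] 0.013654883056155155
the job is handed in; nothing more can be done
None
```

The job is done and handed in at 29.3 s of the 58 s allowed: all four glands are in the blue tote, and the tray is held pressed home in the dock. `hand_in()` gave no verdict.

**What I did**
- I gripped the tray by its orange bar, lifted it level and carried it over the tote.
- The moves cannot pitch the tool. I tipped the tray by resting its underside on the tote's far rim, so it rolled in the grip, then jerked it a few times. All four glands slid off the open end.
- I levelled the tray on the same rim, set it between the yellow rails and pressed it in slowly with the closed end leading.

**What the last checks showed**
- **Glands:** all four show in the tote and none in the tray in the last picture. The gland detector only picked out three of them there, plus one false hit near the screwdriver; I went by the picture.
- **Tray home:** the arm stopped at (0.512, 0.276), within about 1 mm of the dock origin I measured. Another 2.5 mm of commanded travel only raised the push from about 16 to 21 N. The network puts the plunger tip level with the stop faces.
- **Holding force:** about 21.5 N along the dock's axis, still gripped (opening 13.7 mm).

**What was not perfect**
- The arm also presses down with about 20 N, and the tool has bent about 1° under load.
- Contact with both stop blocks was judged from the picture and the stall. I did not measure each block separately.
- I did not measure the bystanders again at the end. No unexpected contact force showed in the readings after each move.

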